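# Close up two egg trays and hold the telescopic retaining bar across them

## Robot

A 7-joint arm with a two-finger parallel gripper is mounted at the origin on the work surface. World frame = base frame: x ahead of the robot, y to its left, z up, the work surface at z = 0. Lengths are in m, angles in rad, forces in N, time in s.
With the tool pointing down it reaches from about 0.4 to 0.9 m from the base axis. Payload 5.5 kg.
Tool frame: the origin (TCP) lies at the very end of the fingers, on their centre line; the grasp point (between the pads) lies 19 mm behind it; z points along the fingers, y is the direction in which the jaws open and shut (so a half turn about z gives the same grasp; the last joint's range is limited). The gripper opens to 92 mm and grips with 3 to 60 N. Pads are 19 mm wide; open, the fingers measure 130 mm over their backs; the gripper's body (75 mm by 190 mm) begins 47 mm behind the grasp point.
Start: joints at [-1.048, 0.501, -0.427, 1.55, 0.221, 1.138, -0.21], TCP at [0.167, 0.628, 0.227] pointing down, gripper open.
Joint ranges: [-2.88, 2.88], [-0.31, 2.03], [-1.54, 1.56], [0.2, 2.42], [-1.41, 4.55], [0.19, 2.02], [-2.57, 2.57]. Speed limits (rad/s): [2.57, 2.57, 3.14, 3.14, 3.14, 3.14, 3.14].

## Interface

Orientations are given as a rotation vector (axis times angle).
In Python, from cell import env gives the robot as it stands.
- The arm moves only by the tool drive_tool, never from a script. Its argument "commands" is one flat list of numbers, 4 for each row, row after row: the shift along the tool's x, y, z in cm, then the turn about the tool's z in units of 5 degrees (1.0 is 5 degrees). In form: [tx, ty, tz, twist, tx, ty, tz, twist, ...]. A call has exactly 10 rows; each row is the pose to reach, as a shift and turn from the pose measured when the call began, along the tool's axes at that moment; what a row does not reach only later rows make up. A row lasts 1/12 s, in which the tool goes at most 41.7 mm and 7.16 degrees, less where a joint would pass 70% of its speed; a pose out of reach is approached as far as the arm can. A call with a gripper value outside its range is refused whole. "jaw" is the closure, from -1 (fully open) to 1 (shut), set as the call begins (left out, the last holds). The fingers move at their own pace and stop on an object; "newtons" is the grip in N (left out, the last holds). Time passes only in rows, so rows that repeat a pose let the fingers close, or fill a call up. It gives the time, the measured TCP pose, the force and the opening at its end, in the units of the state.
- env.read_state(): the state, without advancing time (a new reading comes with each control period).
- env.snapshot(name): name is "side" or "top" or "wrist"; returns a dict with "image" (420x560x3 uint8, blue, green, red), "K" (3x3 intrinsics, pixels), "distortion" ([k1, k2, p1, p2, k3] as OpenCV has them; the pictures are not rectified), "R" (3x3) and "t" (3): a world point X has camera coordinates R X + t. Camera axes: x right, y down, z forward; pixel columns grow to the right and rows downward; lengths in m; the calibration is good to about 2 mm. A picture is of the moment at which its call begins. There is no depth.
- env.finish_job(): hands the job in, once; it reports no verdict.
The state is a dict: "clock": time; "joint_positions": joint angles; "qd": joint speeds; "joint_efforts": joint torques, N m; "tcp_pos": TCP position; "ee_rot": TCP orientation; "wrist_force": force on the tool from outside, world axes, zero at the start; "ft_torque": the same for the moment, N m; "finger_gap": opening from 0.0 (shut) to 1.0 (fully open).
Only numpy, scipy, OpenCV 4.12 (cv2) and the standard library are available. Lean on these libraries where they do the work, as an engineer would, in place of code of your own. Each camera call takes 0.05 s, during which the arm holds its last target. There are 200 camera calls.

## Task

On the packing board, push the loose egg tray sideways until it is flush against the other tray, which stands at the end stop, leaving no gap. Then press the release button of the telescopic retaining bar so that the bar pops out, take the bar by its upright grip, pull it out past its first stop to its second stop (fully out) so that it spans both trays, and finish while still holding it fully out against its return spring. Keep both trays level and leave the mug, the tape roll and the notepad alone.

Things in the scene. Friction and masses are not known exactly. Their poses are not given: they have to be found in the camera images.
- station: Fixed plywood packing board on the table, 270 mm (x) by 520 mm (y), 12 mm thick; origin on the table surface under the tray row, z up. The row runs along y. Board spans x -165 to 105, y -240 to 280 mm. A wooden rear fence stands along it, inner face at x = 86 mm, top z 42 mm. Wooden end stop across the row: face at y = 111 mm, top z 57 mm. Position and yaw vary.
- tube_mouth (a point): Mouth of the fixed aluminium outer tube (26 mm diameter, axis 40 mm above the table) of the telescopic retaining bar, at station x -125, y 115 mm, in front of the trays. The tube runs 150 mm from here to the station's +y, with a grey housing (40 x 50 mm, top 70 mm above the table) over its end. The bar pulls out of the mouth towards the station's -y. Axes as the station.
- parked_centre (a point): Centre, half-way up the pulp block, of the egg tray at the end stop: yellow pulp block 145 mm (x) by 100 mm (y), 40 mm high, with 6 fixed eggs, their tops 62 mm above its underside. About 0.42 kg, give or take a quarter; loose but already in place. Axes along its sides, z up.
- sliding_centre (a point): Centre, half-way up the pulp block, of the loose tray to be pushed; size and mass as the other tray. It stands on the board on the other's -y side with a gap of 25 to 75 mm, turned up to 0.1 rad. Too wide to grasp: push the middle of its -y face towards the station's +y. Flush when the centres are 100 mm apart along y; 5 to 10 N of push squares it up against the other, which the end stop backs.
- release_top (a point): Centre of the top face of the round black release button, 24 mm diameter, standing 12 mm proud of the grey housing's top; pressed straight down.
- release (a joint): Travel of the release button: 0 m up, 0.008 m fully down. Sprung: 2 N to start, 5.2 N fully down; comes up by itself. Beyond about 0.006 m it unlatches the bar.
- grip (a point): Grasp point on the upright black grip at the end of the bar, 87 mm above the table. The grip is a block 26 mm (x) by 20 mm (y), reaching from 27 to 107 mm above the table; take it from above across either width. Latched home it is 45 mm on the -y side of the tube mouth; it moves with the bar towards the station's -y. Axes as the station.
- inner (a joint): Pull-out of the thin inner rod (with the grip) from the middle tube: 0 m home and latched, 0.11 m at the first stop. When the button is pressed it springs out by itself to about 0.03 to 0.04 m and stays unlatched. Beyond that a spring pulls back with up to 1.5 N.
- middle (a joint): Pull-out of the middle tube from the outer tube: 0 to 0.11 m. It moves only after the inner rod has reached its first stop; its spring pulls back with 2.6 to 3.5 N. With both joints at 0.11 m (grip 0.22 m from home) the bar is at its second stop, a hard one. Let go, the bar runs back in.
Things that resemble listed ones, but are neither listed nor needed, are in the scene too. What is shaped like the part that bears sliding_centre but green is not meant.

How it is judged:
By the outcome, as a careful person would: the job done as asked, in the order asked, and still so for the second after the job is handed in, while the arm keeps its last pose, push and grip.
It also fails if it takes over 61 s, if anything falls off the work surface, if the arm or the gripper's body presses on something with over 40 N, if the wrist force passes 120 N, or if a joint passes its speed limit or range.

## Working session

There is one attempt and no reset: what is moved stays moved. The work goes in short steps, Python scripts to look and compute and a tool call to move; the robot and the scene stay as the last step left them, time stands still between calls to the robot, and variables do not carry over. Pictures are saved under pics/ and viewed, about 8 in all and at most 12, crops included, and the job is handed in when it is done.

Besides the shell and the picture viewer there is one more tool, called after "Call:" as a command line: name --argument value ..., lists and objects as JSON in quotes. drive_tool: Moves the arm, as the interface text tells. Its arguments: {"type":"object","properties":{"commands":{"type":"array","items":{"type":"number"}},"jaw":{"type":"number"},"newtons":{"type":"number"}},"required":["commands"]}

```bash
mkdir -p pics; ls; cat > h.py <<'E'
import numpy as np, cv2
from cell import env
from scipy.spatial.transform import Rotation as Ro
def snap(n,f):
    s=env.snapshot(n); cv2.imwrite(f'pics/{f}.png',s['image'])
    np.savez(f'pics/{f}.npz',**{k:np.array(s[k]) for k in('K','distortion','R','t','image')}); return s
def ray(s,uv,z):
    p=cv2.undistortPoints(np.array([[uv]],float),np.array(s['K']),np.array(s['distortion'])).ravel()
    R=np.array(s['R']);c=-R.T@np.array(s['t']);d=R.T@np.array([p[0],p[1],1.]); return c+d*(z-c[2])/d[2]
def proj(s,P):
    P=np.atleast_2d(np.array(P,float)); return cv2.projectPoints(P,cv2.Rodrigues(np.array(s['R']))[0],np.array(s['t']),np.array(s['K']),np.array(s['distortion']))[0].reshape(-1,2)
E
python3 - <<'E'
from h import *
a=snap('top','top0');b=snap('side','side0')
im=np.hstack([a['image'],b['image']]);print(im.shape)
st=env.read_state();print({k:np.round(v,3) for k,v in st.items()})
for s in(a,b): print(np.round(-np.array(s['R']).T@np.array(s['t']),3),np.round(s['R'],2).tolist(),np.round(s['K'],0).tolist())
E
```

```text
pics
(420, 1120, 3)
{'clock': np.float64(0.1), 'joint_positions': array([-1.048,  0.502, -0.427,  1.551,  0.221,  1.138, -0.21 ]), 'qd': array([ 0.001, -0.001,  0.001, -0.002, -0.001,  0.002, -0.   ]), 'joint_efforts': array([-1.1000e-02, -5.6787e+01, -5.8380e+00, -2.7991e+01, -6.9000e-02,
        2.4000e-02,  0.0000e+00]), 'tcp_pos': array([0.167, 0.628, 0.226]), 'ee_rot': array([-4.070e-01, -3.115e+00,  3.000e-03]), 'wrist_force': array([ 0.477, -0.24 ,  0.229]), 'ft_torque': array([-0.025,  0.015, -0.026]), 'finger_gap': np.float64(0.999)}
[ 0.328 -0.003  0.97 ] [[-0.02, -1.0, -0.02], [-0.99, 0.02, -0.15], [0.15, 0.01, -0.99]] [[425.0, 0.0, 280.0], [0.0, 425.0, 209.0], [0.0, 0.0, 1.0]]
[-0.06  -0.699  0.791] [[0.81, -0.59, 0.01], [-0.37, -0.51, -0.78], [0.47, 0.62, -0.63]] [[492.0, 0.0, 282.0], [0.0, 492.0, 201.0], [0.0, 0.0, 1.0]]
```

View pics/top0.png

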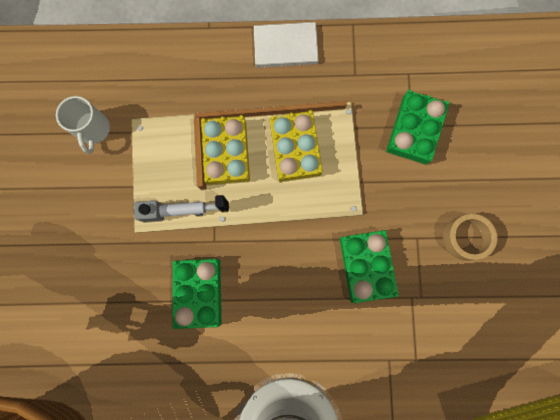

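View pics/side0.png

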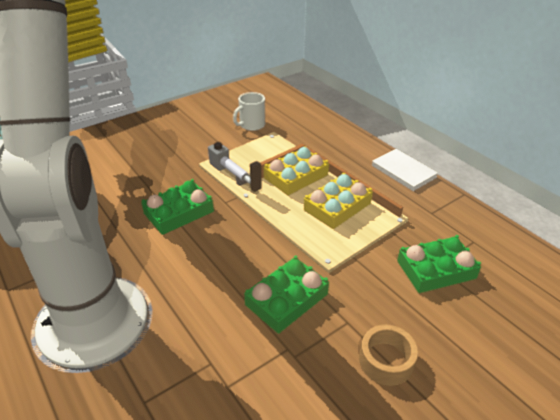

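Top view: the yellow trays are at (225,149), parked at the end stop, and (296,145), loose. Look-alikes are the green trays at (418,127), (369,267) and (196,293), which are not wanted. The black button is at (145,209), the grip at (222,204), the mug at (82,122), the tape at (473,236) and the notepad at (286,44). I choose the yellow tray at (296,145) and will check that with a fitted overlay crop.

```bash
cat > fit.py <<'E'
from h import *
from scipy.optimize import least_squares
def load(f): return dict(np.load(f'pics/{f}.npz'))
def T(p,P):  # p=x,y,yaw
    P=np.atleast_2d(np.array(P,float)); c,s=np.cos(p[2]),np.sin(p[2])
    return np.c_[p[0]+c*P[:,0]-s*P[:,1],p[1]+s*P[:,0]+c*P[:,1],P[:,2]]
E
python3 - <<'E'
from fit import *
a=load('top0');b=load('side0')
B=np.array([[-.165,.28,.012],[.105,.28,.012],[.105,-.24,.012],[-.165,-.24,.012]])
u=np.array([(134,232),(133,118),(352,103),(362,213)],float)
r=least_squares(lambda p:(proj(a,T(p,B))-u).ravel(),[.6,.05,0])
p=r.x;print(p,np.round(r.fun,1))
np.save('st.npy',p)
# yellow tray outline: mask in top view
im=a['image'];hsv=cv2.cvtColor(im,cv2.COLOR_BGR2HSV)
for c in [(225,149),(296,145)]: print(hsv[c[1]-3:c[1]+4:3,c[0]-20:c[0]+20:5].tolist()[0])
def draw(s,im):
    L=lambda P,c:cv2.polylines(im,[np.round(proj(s,P)*k-o).astype(int)],True,c,1)
    L(T(p,B),(255,0,0))
    L(T(p,[[.086,.111,.057],[-.08,.111,.057]]),(0,0,255))
    L(T(p,[[.086,.111,.042],[.086,-.2,.042]]),(0,0,255))
    y=.061
    L(T(p,[[.0725,.011,.052],[-.0725,.011,.052],[-.0725,.111,.052],[.0725,.111,.052]]),(255,0,255))
    L(T(p,[[-.138,.06,.107],[-.112,.06,.107],[-.112,.08,.107],[-.138,.08,.107]]),(0,0,255))
    L(T(p,[[-.125,.115,.04],[-.125,.265,.04]]),(0,0,255))
    L(T(p,[[-.125+.012*np.cos(t),.265+.012*np.sin(t),.082] for t in np.linspace(0,6.3,20)]),(0,255,255))
k=3;o=np.array([120,90])*3
big=cv2.resize(im[90:240,120:375],None,fx=3,fy=3,interpolation=cv2.INTER_CUBIC);draw(a,big);cv2.imwrite('pics/c1.png',big)
o=np.array([190,120])*3
big=cv2.resize(b['image'][120:270,190:420],None,fx=3,fy=3,interpolation=cv2.INTER_CUBIC);draw(b,big);cv2.imwrite('pics/c2.png',big)
E
```

```text
[0.61255731 0.07019017 0.05583417] [ 0.4 -0.6 -0.9 -0.1 -0.5 -1.1  1.   1.7]
[[28, 123, 183], [75, 40, 197], [76, 44, 158], [80, 53, 115], [26, 173, 147], [75, 38, 200], [74, 42, 178], [76, 53, 126]]
[[27, 209, 200], [76, 39, 195], [76, 41, 181], [80, 54, 123], [26, 202, 140], [75, 40, 200], [76, 43, 191], [76, 47, 140]]
```

View pics/c1.png

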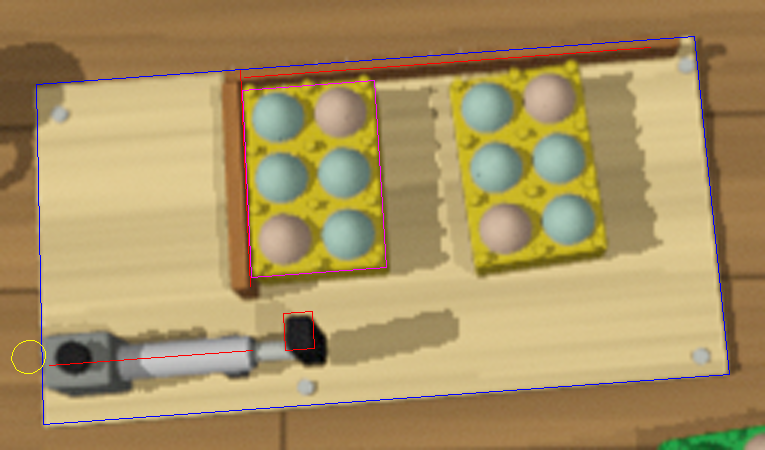

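View pics/c2.png

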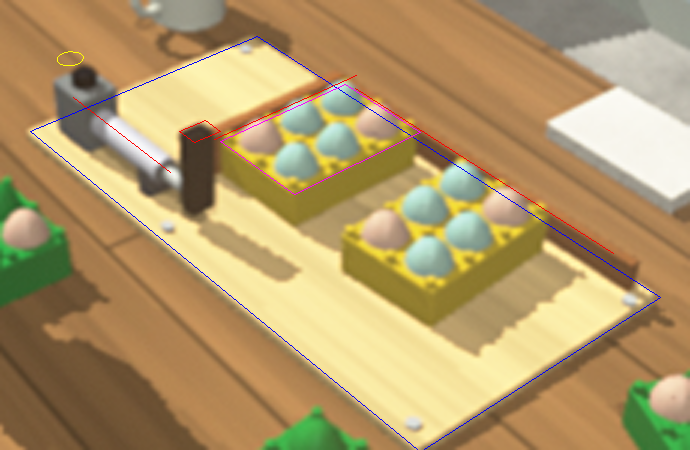

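The overlay fits to within 1–2 px. The chosen tray at (296,145) is yellow, with blue and pink eggs, on the -y side of the parked one, so it is the right one. The button is at crop (73,357).

```bash
cat >> fit.py <<'E'
def inv(p,X):
    c,s=np.cos(p[2]),np.sin(p[2]);d=np.array(X)[:2]-p[:2];return np.array([c*d[0]+s*d[1],-s*d[0]+c*d[1]])
p=np.load('st.npy')
def go(xs,ys,z,yaw):
    """station target of TCP, yaw of tool y axis relative to station x (deg) -> row numbers"""
    st=env.read_state();R=Ro.from_rotvec(st['ee_rot']).as_matrix()
    d=T(p,[xs,ys,z])[0]-st['tcp_pos'];t=R.T@d*100
    cur=np.degrees(np.arctan2(R[1,1],R[0,1]));w=(np.degrees(p[2])+yaw-cur+90)%180-90
    print('rows',np.round(t,2),'twist',round(-w/5,2),'now',np.round(inv(p,st['tcp_pos'])*1e3,1),round(st['tcp_pos'][2]*1e3,1),'yawrel',round(cur-np.degrees(p[2]),1),'F',np.round(st['wrist_force'],1),'t',round(st['clock'],2),'q7',round(st['joint_positions'][6],2),'gap',round(st['finger_gap'],3),'tilt',np.round(R[:2,2],3))
E
python3 - <<'E'
from fit import *
a=load('top0');b=load('side0')
f=lambda s,c,o,z:inv(p,ray(s,np.array(c)/3+o,z))*1e3
oa=np.array([120,90]);ob=np.array([190,120])
for c in [(450,85),(580,73),(605,250),(478,268)]: print('tray top',f(a,c,oa,.052).round(1))
for c in [(343,232),(432,293),(548,208)]: print('side',f(b,c,ob,.052).round(1))
print('btn',f(a,(73,356),oa,.082).round(1),f(b,(84,70),ob,.082).round(1))
print('grip',f(a,(300,330),oa,.107).round(1),f(b,(198,130),ob,.107).round(1))
go(0,-.19,.12,0)
E
```

```text
tray top [ 64.2 -45.6]
tray top [  66.  -143.9]
tray top [ -71.5 -151. ]
tray top [-78.  -56.6]
side [-74.4 -52.1]
side [ -71.2 -151.3]
side [  78.7 -134.6]
btn [-127.1  233.5] [-126.   240.4]
grip [-125.    68.8] [-125.3   71.7]
rows [-63.29 -60.46  10.68] twist 14.38 now [-413.9  581.4] 225.8 yawrel 71.9 F [ 0.5 -0.2  0.2] t 0.1 q7 -0.21 gap 0.999 tilt [-0.    -0.002]
```

Call:
drive_tool --commands '[-2.8, -2.7, 0, 1.0, -5.6, -5.4, 0, 2.2, -8.4, -8.1, 0, 3.4, -11.2, -10.8, 0, 4.6, -14, -13.5, 0, 5.8, -16.8, -16.2, 0, 7, -19.6, -18.9, 0, 8.2, -22.4, -21.6, 0, 9.4, -25.2, -24.3, 0, 10.6, -28, -27, 0, 11.8]' --jaw -0.3 --newtons 30

```text
clock: 0.93
tcp_pos: [0.3685, 0.2928, 0.2262]
ee_rot: [1.894, 2.506, -0.003]
wrist_force: [0.4, 0.4, -0.4]
finger_gap: 0.652
```

```bash
python3 -c "
from fit import *
go(0,-.19,.12,0)"
```

```text
rows [-46.59  13.27  10.67] twist 2.53 now [-231.2  235.9] 226.2 yawrel 12.6 F [ 0.4  0.4 -0.4] t 0.93 q7 -0.48 gap 0.652 tilt [-0.001 -0.002]
```

Call:
drive_tool --commands '[-4, 1.1, 0, 0.5, -8, 2.2, 0, 1.0, -12, 3.3, 0, 1.5, -16, 4.4, 0, 2, -20, 5.5, 0, 2.5, -24, 6.6, 0, 2.5, -28, 7.8, 0, 2.5, -32, 9, 0, 2.5, -36, 10.2, 0, 2.5, -39, 11.1, 0, 2.5]'

```text
clock: 1.77
tcp_pos: [0.5826, -0.0559, 0.2263]
ee_rot: [2.157, 2.281, -0.004]
wrist_force: [-0.1, -0.6, -0.6]
finger_gap: 0.651
```

```bash
python3 -c "
from fit import *
go(0,-.185,.06,0)"
```

```text
rows [-6.02  3.71 16.65] twist 0.0 now [ -36.9 -124.3] 226.3 yawrel 0.0 F [-0.1 -0.6 -0.6] t 1.77 q7 0.16 gap 0.651 tilt [-0.001 -0.003]
```

Call:
drive_tool --commands '[-3.5, 2, 0, 0, -6.1, 3.7, 0, 0, -6.1, 3.7, 3, 0, -6.1, 3.7, 7, 0, -6.1, 3.7, 11, 0, -6.1, 3.7, 14, 0, -6.1, 3.7, 17, 0, -6.1, 3.7, 19, 0, -6.1, 3.7, 20.2, 0, -6.1, 3.7, 20.2, 0]'

```text
clock: 2.6
tcp_pos: [0.6201, -0.1148, 0.0211]
ee_rot: [-2.156, -2.28, 0.01]
wrist_force: [-0.4, 0.3, -0.2]
finger_gap: 0.65
```

```bash
python3 -c "
from fit import *
go(0,-.0985,.024,0)
s=snap('side','side1')
cv2.imwrite('pics/side1c.png',cv2.resize(s['image'][100:300,150:450],None,fx=2,fy=2))"
```

```text
rows [ 8.67  0.28 -0.31] twist 0.0 now [  -2.8 -185.2] 21.1 yawrel 0.0 F [-0.4  0.3 -0.2] t 2.6 q7 0.31 gap 0.65 tilt [-0.007 -0.002]
```

View pics/side1c.png

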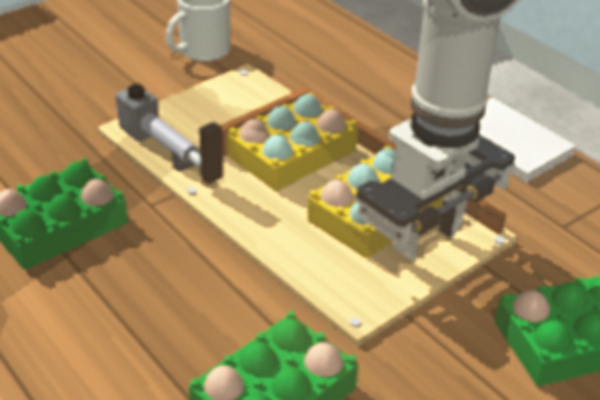

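The crop shows both fingers on the board behind the -y face of the loose tray (around (420,240)), with the body clear of the eggs. I'll push now.

Call:
drive_tool --commands '[1, 0.1, -0.1, 0, 2, 0.3, -0.2, 0, 2.8, 0.3, -0.2, 0, 3.6, 0.3, -0.2, 0, 4.4, 0.3, -0.2, 0, 5.2, 0.3, -0.2, 0, 6, 0.3, -0.2, 0, 6.7, 0.3, -0.2, 0, 7.3, 0.3, -0.2, 0, 7.6, 0.3, -0.2, 0]'

```text
clock: 3.48
tcp_pos: [0.6204, -0.0376, 0.025]
ee_rot: [-2.156, -2.283, 0.006]
wrist_force: [-0.1, -3.1, 3.4]
finger_gap: 0.65
```

```bash
python3 -c "
from fit import *
go(0,-.0985,.024,0)"
```

```text
rows [ 0.96 -0.18  0.09] twist 0.01 now [   1.8 -108.1] 25.0 yawrel 0.1 F [-0.1 -3.1  3.4] t 3.48 q7 0.19 gap 0.65 tilt [-0.004 -0.002]
```

Call:
drive_tool --commands '[0.2, 0, 0, 0, 0.4, 0, 0, 0, 0.6, 0, 0, 0, 0.7, 0, 0, 0, 0.8, 0, 0, 0, 0.9, 0, 0, 0, 1.0, 0, 0, 0, 1.0, 0, 0, 0, 1.0, 0, 0, 0, 1.0, 0, 0, 0]'

```text
clock: 4.32
tcp_pos: [0.6196, -0.0281, 0.0248]
ee_rot: [-2.157, -2.283, 0.007]
wrist_force: [-0.5, -5.7, 1.9]
finger_gap: 0.644
```

```bash
python3 -c "
from fit import *
go(0,-.0985,.024,0)"
```

```text
rows [ 0.   -0.15  0.08] twist 0.01 now [  1.5 -98.5] 24.8 yawrel 0.0 F [-0.5 -5.7  1.9] t 4.32 q7 0.17 gap 0.644 tilt [-0.004 -0.002]
```

Call:
drive_tool --commands '[0.1, 0, 0, 0, 0.2, 0, 0, 0, 0.3, 0, 0, 0, 0.3, 0, 0, 0, 0.3, 0, 0, 0, 0.3, 0, 0, 0, 0.3, 0, 0, 0, 0.3, 0, 0, 0, 0.3, 0, 0, 0, 0.3, 0, 0, 0]'

```text
clock: 5.15
tcp_pos: [0.6196, -0.0279, 0.0249]
ee_rot: [2.158, 2.282, -0.01]
wrist_force: [1.2, -8.9, 2.2]
finger_gap: 0.651
```

```bash
python3 -c "
from fit import *
go(0,-.0985,.024,0)
s=snap('top','top2')
cv2.imwrite('pics/top2c.png',cv2.resize(s['image'][95:215,190:340],None,fx=4,fy=4,interpolation=cv2.INTER_CUBIC))"
```

```text
rows [-0.01 -0.15  0.09] twist -0.0 now [  1.5 -98.4] 24.9 yawrel -0.0 F [ 1.2 -8.9  2.2] t 5.15 q7 0.17 gap 0.651 tilt [-0.004 -0.005]
```

It is against the stop: 3 N more push moved it only 0.1 mm. I'll back off straight and lift.

Call:
drive_tool --commands '[-1, 0, 0, 0, -2.5, 0, 0, 0, -4.5, 0, 0, 0, -4.5, 0, -3, 0, -4.5, 0, -7, 0, -4.5, 0, -11, 0, -4.5, 0, -15, 0, -4.5, 0, -18, 0, -4.5, 0, -20, 0, -4.5, 0, -20, 0]' --jaw 1

```text
clock: 6.03
tcp_pos: [0.6258, -0.072, 0.2308]
ee_rot: [2.154, 2.277, 0.001]
wrist_force: [1.4, -0.1, 0.2]
finger_gap: 0.009
```

```bash
python3 -c "
from fit import *
go(-.126,.237,.15,90);st=env.read_state();print(st['joint_positions'].round(2))
s=snap('side','side3')
cv2.imwrite('pics/side3c.png',cv2.resize(s['image'][120:270,190:420],None,fx=3,fy=3,interpolation=cv2.INTER_CUBIC))"
```

```text
rows [ 38.   -13.18   7.84] twist 18.0 now [   5.3 -142.7] 230.8 yawrel -0.0 F [ 1.4 -0.1  0.2] t 6.03 q7 0.2 gap 0.009 tilt [ 0.005 -0.004]
[-0.08  0.43  0.2   1.62 -0.09  1.09  0.2 ]
```

View pics/side3c.png

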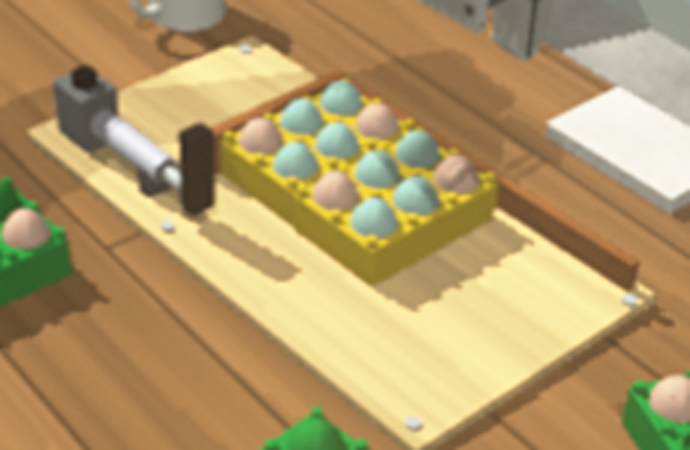

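Both trays are flush and level: the crop shows one continuous block with no seam gap and the front faces in line at (220–370, 150–275). Next is the button, turning the tool a quarter counter-clockwise.

Call:
drive_tool --commands '[3.5, -1.2, 0, -1, 7, -2.4, 0, -2.3, 11, -3.8, 0, -3.6, 15, -5.2, 0, -5, 19, -6.6, 0, -6.4, 23, -8, 0, -7.8, 27, -9.4, 0, -9.2, 31, -10.8, 0, -10.6, 34.5, -12, 0, -12, 37, -12.9, 0, -13.4]'

```text
clock: 6.92
tcp_pos: [0.471, 0.2948, 0.2244]
ee_rot: [-0.523, -3.096, 0.006]
wrist_force: [-0.4, 0.3, 0.1]
finger_gap: 0.002
```

```bash
python3 -c "
from fit import *
go(-.126,.237,.10,90)"
```

```text
rows [-0.09  0.6  12.44] twist -4.47 now [-128.8  232.1] 224.4 yawrel 67.6 F [-0.4  0.3  0.1] t 6.92 q7 0.57 gap 0.002 tilt [-0.003 -0.003]
```

Call:
drive_tool --commands '[-0.1, 0.6, 1, -1, -0.1, 0.6, 3, -2.2, -0.1, 0.6, 5, -3.4, -0.1, 0.6, 7, -4.5, -0.1, 0.6, 9, -4.5, -0.1, 0.6, 11, -4.5, -0.1, 0.6, 12, -4.5, -0.1, 0.6, 12.4, -4.5, -0.1, 0.6, 12.4, -4.5, -0.1, 0.6, 12.4, -4.5]'

```text
clock: 7.75
tcp_pos: [0.4736, 0.2999, 0.1005]
ee_rot: [0.091, -3.137, 0.004]
wrist_force: [1.2, 0.3, 0.8]
finger_gap: 0.004
```

```bash
python3 -c "
from fit import *
go(-.126,.238,.074,90)
s=snap('side','side4')
cv2.imwrite('pics/side4c.png',cv2.resize(s['image'][70:220,150:350],None,fx=3,fy=3,interpolation=cv2.INTER_CUBIC))"
```

```text
rows [0.   0.1  2.65] twist 0.03 now [-125.9  237.1] 100.5 yawrel 90.1 F [1.2 0.3 0.8] t 7.75 q7 0.89 gap 0.004 tilt [-0.003 -0.003]
```

View pics/side4c.png

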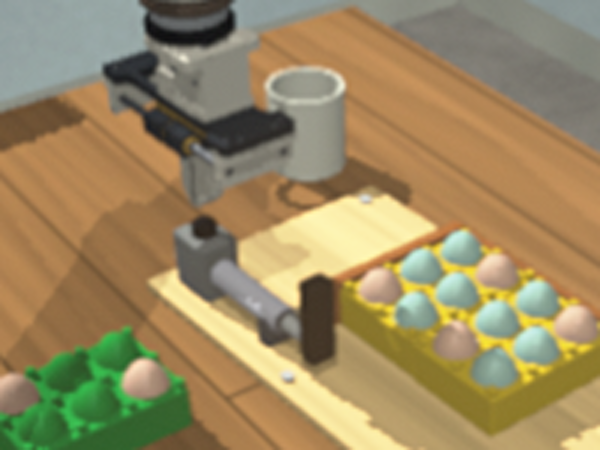

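The closed fingertips at (200,200) are right above the button at (205,226), so I'll press.

Call:
drive_tool --commands '[0, 0.1, 0.6, 0, 0, 0.1, 1.2, 0, 0, 0.1, 1.6, 0, 0, 0.1, 1.9, 0, 0, 0.1, 2.1, 0, 0, 0.1, 2.3, 0, 0, 0.1, 2.5, 0, 0, 0.1, 2.65, 0, 0, 0.1, 2.7, 0, 0, 0.1, 2.7, 0]'

```text
clock: 8.63
tcp_pos: [0.4739, 0.3011, 0.0744]
ee_rot: [0.091, -3.138, 0.004]
wrist_force: [-1.6, -1.2, 5.6]
finger_gap: 0.007
```

```bash
python3 -c "
from fit import *
go(-.126,.238,.074,90)
s=snap('side','side5');d=load('side4')
D=np.abs(s['image'].astype(int)-d['image']).sum(2);D=D[:,:]>60
ys,xs=np.nonzero(D);m=(ys>150)&(xs>225);print(m.sum(),xs[m].mean() if m.any() else 0,ys[m].mean() if m.any() else 0)"
```

```text
rows [ 0.04 -0.03  0.04] twist 0.03 now [-125.6  238.3] 74.4 yawrel 90.1 F [-1.6 -1.2  5.6] t 8.63 q7 0.88 gap 0.007 tilt [-0.002 -0.002]
1758 331.8782707622298 241.2098976109215
```

Call:
drive_tool --commands '[0, 0, -1, 0, 0, 0, -3, 0, 0, 0, -6, 0, 0, 0, -9, 0, 0, -2, -9, 0, 0, -5, -9, 0, 0, -8, -9, 0, 0, -10, -9, 0, 0, -11, -9, 0, 0, -11, -9, 0]' --jaw -0.3

```text
clock: 9.52
tcp_pos: [0.4811, 0.1888, 0.165]
ee_rot: [0.085, -3.139, 0.005]
wrist_force: [-0.3, 0.3, 0.1]
finger_gap: 0.638
```

```bash
python3 -c "
from fit import *
go(-.125,.035,.14,90)
s=snap('side','side6')
cv2.imwrite('pics/side6c.png',cv2.resize(s['image'][100:250,190:390],None,fx=3,fy=3,interpolation=cv2.INTER_CUBIC))"
```

```text
rows [ 0.01 -9.07  2.53] twist -0.02 now [-124.7  125.8] 165.0 yawrel 89.9 F [-0.3  0.3  0.1] t 9.52 q7 1.12 gap 0.638 tilt [-0.001 -0.003]
```

View pics/side6c.png

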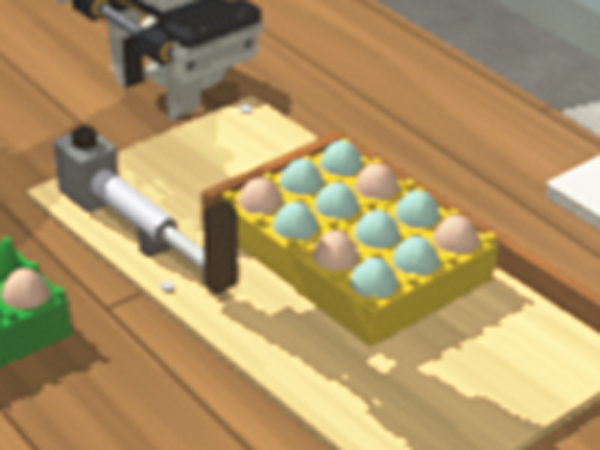

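```bash
python3 -c "
from fit import *
b=load('side6')
print(inv(p,ray(b,np.array([221,197])/3+[190,100],.107))*1e3)
go(-.125,.037,.13,90)
go(-.125,.037,.068,90)"
```

```text
[-116.85573502   52.09519603]
rows [ 0.02 -9.1   3.52] twist 0.0 now [-124.8  128.1] 165.0 yawrel 90.0 F [0.4 0.3 0. ] t 9.57 q7 1.12 gap 0.645 tilt [-0.001 -0.002]
rows [ 0.01 -9.09  9.72] twist 0.0 now [-124.8  128.1] 165.0 yawrel 90.0 F [0.4 0.3 0. ] t 9.57 q7 1.12 gap 0.645 tilt [-0.001 -0.002]
```

```bash
python3 -c "
from fit import *
for n,oy,ys in (('side0',120,[.07]),('side6',100,[.03,.035,.04,.045])):
  b=load(n)
  for y in ys:
    P=[[-.125+i*.013,y+j*.01,z] for z in(.027,.107) for i in(-1,1) for j in(-1,1)]
    q=(proj(b,T(p,P))-[190,oy])*3;print(n,y,q.min(0).round(),q.max(0).round())
"
```

```text
side0 0.07 [179. 120.] [221. 220.]
side6 0.03 [209. 202.] [251. 304.]
side6 0.035 [206. 199.] [247. 301.]
side6 0.04 [202. 196.] [243. 298.]
side6 0.045 [198. 193.] [239. 295.]
```

Call:
drive_tool --commands '[0, -3, 0, 0, 0, -6, 0, 0, 0, -8.8, 0, 0, 0, -8.8, 2, 0, 0, -8.8, 4, 0, 0, -8.8, 5, 0, 0, -8.8, 5, 0, 0, -8.8, 5, 0, 0, -8.8, 5, 0, 0, -8.8, 5, 0]'

```text
clock: 10.4
tcp_pos: [0.4865, 0.1042, 0.1162]
ee_rot: [-0.09, 3.14, -0.002]
wrist_force: [-0.6, -0.1, 0.3]
finger_gap: 0.646
```

```bash
python3 -c "
from fit import *
go(-.125,.040,.068,90)
s=snap('side','side7');w=snap('wrist','w7')
cv2.imwrite('pics/m7.png',np.vstack([np.hstack([cv2.resize(s['image'][100:250,190:390],(400,300),interpolation=cv2.INTER_CUBIC),cv2.resize(w['image'],(400,300))])]))"
```

```text
rows [ 0.11 -0.09  4.82] twist 0.02 now [-123.9   41. ] 116.2 yawrel 90.1 F [-0.6 -0.1  0.3] t 10.4 q7 1.29 gap 0.646 tilt [ 0.001 -0.001]
```

View pics/m7.png

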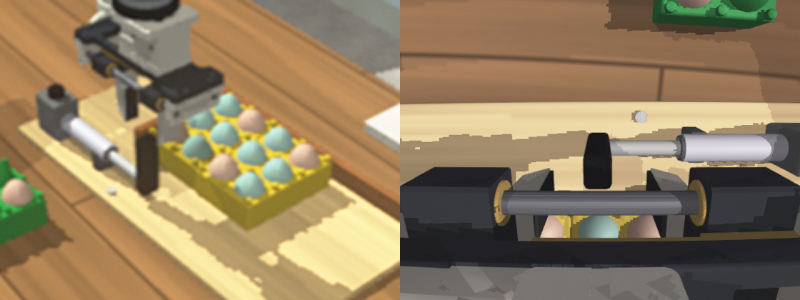

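```bash
python3 -c "
from fit import *
w=load('w7');s=load('side7');st=env.read_state()
P=[[-.125+i*.013,.040+j*.01,.107] for i,j in((-1,-1),(1,-1),(1,1),(-1,1))]
print((proj(w,T(p,P))/1.4+[400,0]).round());print(((proj(s,T(p,P))-[190,100])*2).round())
R=Ro.from_rotvec(st['ee_rot']).as_matrix();Q=[st['tcp_pos']+R@[0,y,0] for y in(-.03,0,.03)]
print((proj(w,Q)/1.4+[400,0]).round(),((proj(s,Q)-[190,100])*2).round())"
```

```text
[[585. 159.]
 [585. 195.]
 [614. 195.]
 [615. 159.]]
[[145. 146.]
 [162. 138.]
 [152. 131.]
 [135. 138.]]
[[554. 184.]
 [600. 184.]
 [647. 184.]] [[164. 143.]
 [148. 132.]
 [133. 121.]]
```

The wrist view shows the grip (597,170) centred between the fingers (548, 655). I'll go down and grasp.

Call:
drive_tool --commands '[0.3, -0.1, 0.8, 0, 0.3, -0.1, 1.6, 0, 0.3, -0.1, 2.4, 0, 0.3, -0.1, 3.2, 0, 0.3, -0.1, 4, 0, 0.3, -0.1, 4.6, 0, 0.3, -0.1, 4.8, 0, 0.3, -0.1, 4.8, 0, 0.3, -0.1, 4.8, 0, 0.3, -0.1, 4.8, 0]'

```text
clock: 11.33
tcp_pos: [0.4838, 0.1026, 0.0683]
ee_rot: [-0.089, 3.139, -0.002]
wrist_force: [0.1, 0.3, -0.1]
finger_gap: 0.651
```

Call:
drive_tool --commands '[0, 0, 0, 0, 0, 0, 0, 0, 0, 0, 0, 0, 0, 0, 0, 0, 0, 0, 0, 0, 0, 0, 0, 0, 0, 0, 0, 0, 0, 0, 0, 0, 0, 0, 0, 0, 0, 0, 0, 0]' --jaw 1 --newtons 30

```text
clock: 12.17
tcp_pos: [0.4838, 0.1026, 0.0683]
ee_rot: [-0.089, 3.139, -0.002]
wrist_force: [0.8, -0.5, 1.2]
finger_gap: 0.22
```

```bash
python3 -c "
from fit import *
go(-.125,-.150,.068,90)"
```

```text
rows [ -0.15 -18.95   0.06] twist 0.01 now [-126.7   39.5] 68.3 yawrel 90.1 F [ 0.8 -0.5  1.2] t 12.17 q7 1.27 gap 0.22 tilt [ 0.001 -0.001]
```

The gap is 20.2 mm, the grip's width, so it is held. Pull.

Call:
drive_tool --commands '[0, -1, 0, 0, 0, -2, 0, 0, 0, -3, 0, 0, 0, -4, 0, 0, 0, -5, 0, 0, 0, -5.8, 0, 0, 0, -6.6, 0, 0, 0, -7.4, 0, 0, 0, -8.2, 0, 0, 0, -9, 0, 0]'

```text
clock: 13.0
tcp_pos: [0.4892, 0.0126, 0.0685]
ee_rot: [-0.09, 3.139, -0.001]
wrist_force: [1.8, 3.3, -3.3]
finger_gap: 0.218
```

```bash
python3 -c "
from fit import *
go(-.1267,-.150,.068,90)"
```

```text
rows [ 0.04 -9.94  0.05] twist 0.02 now [-126.4  -50.6] 68.5 yawrel 90.1 F [ 1.8  3.3 -3.3] t 13.0 q7 1.46 gap 0.218 tilt [ 0.001 -0.001]
```

Call:
drive_tool --commands '[0, -1, 0, 0, 0, -2, 0, 0, 0, -3, 0, 0, 0, -4, 0, 0, 0, -5, 0, 0, 0, -6, 0, 0, 0, -7, 0, 0, 0, -7.8, 0, 0, 0, -8.6, 0, 0, 0, -9.2, 0, 0]'

```text
clock: 13.83
tcp_pos: [0.4947, -0.0803, 0.0685]
ee_rot: [-0.089, 3.138, -0.001]
wrist_force: [2.8, 3.8, -4.2]
finger_gap: 0.215
```

```bash
python3 -c "
from fit import *
go(-.1267,-.150,.068,90)"
```

```text
rows [ 0.06 -0.63  0.05] twist 0.01 now [-126.1 -143.7] 68.5 yawrel 90.1 F [ 2.8  3.8 -4.2] t 13.83 q7 1.66 gap 0.215 tilt [ 0.002 -0.001]
```

Call:
drive_tool --commands '[0, -0.15, 0, 0, 0, -0.3, 0, 0, 0, -0.45, 0, 0, 0, -0.6, 0, 0, 0, -0.7, 0, 0, 0, -0.8, 0, 0, 0, -0.8, 0, 0, 0, -0.8, 0, 0, 0, -0.8, 0, 0, 0, -0.8, 0, 0]'

```text
clock: 14.67
tcp_pos: [0.495, -0.0855, 0.0684]
ee_rot: [-0.093, 3.139, 0.003]
wrist_force: [2.7, 9.2, -3.5]
finger_gap: 0.219
```

```bash
python3 -c "
from fit import *
go(-.1267,-.150,.068,90)"
```

```text
rows [ 0.06 -0.11  0.04] twist 0.04 now [-126.1 -148.9] 68.4 yawrel 90.2 F [ 2.7  9.2 -3.5] t 14.67 q7 1.68 gap 0.219 tilt [0.001 0.002]
```

Call:
drive_tool --commands '[0, -0.15, 0, 0, 0, -0.3, 0, 0, 0, -0.45, 0, 0, 0, -0.5, 0, 0, 0, -0.5, 0, 0, 0, -0.5, 0, 0, 0, -0.5, 0, 0, 0, -0.5, 0, 0, 0, -0.5, 0, 0, 0, -0.5, 0, 0]'

```text
clock: 15.5
tcp_pos: [0.4951, -0.0857, 0.0682]
ee_rot: [-0.098, 3.14, 0.01]
wrist_force: [2.5, 15.2, -2.9]
finger_gap: 0.218
```

```bash
python3 -c "
from fit import *
go(-.1267,-.150,.068,90)
s=snap('side','side8');t=snap('top','top8');w=snap('wrist','w8')
cv2.imwrite('pics/m8.png',np.hstack([cv2.resize(s['image'][100:280,190:430],(400,300),interpolation=cv2.INTER_CUBIC),cv2.resize(t['image'][60:255,120:380],(400,300),interpolation=cv2.INTER_CUBIC)]))"
```

```text
rows [ 0.07 -0.1   0.02] twist 0.08 now [-126. -149.] 68.2 yawrel 90.4 F [ 2.5 15.2 -2.9] t 15.5 q7 1.69 gap 0.218 tilt [0.    0.006]
```

View pics/m8.png

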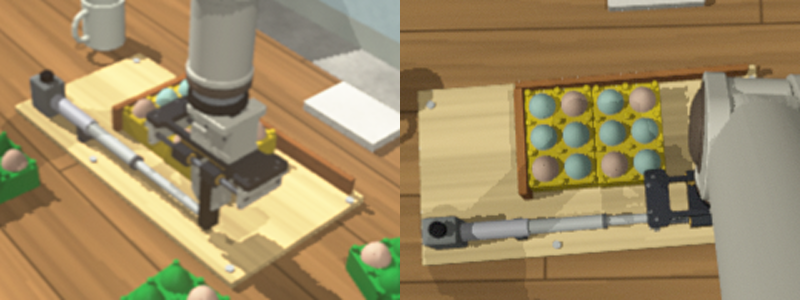

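Both views show the bar with two stages out along the trays, and the trays flush. It is at the hard stop: pull rose from 9 to 15 N with 0.2 mm of motion. I'll ease to a moderate hold and hand in.

Call:
drive_tool --commands '[0, -0.3, 0, 0, 0, -0.3, 0, 0, 0, -0.3, 0, 0, 0, -0.3, 0, 0, 0, -0.3, 0, 0, 0, -0.3, 0, 0, 0, -0.3, 0, 0, 0, -0.3, 0, 0, 0, -0.3, 0, 0, 0, -0.3, 0, 0]'

```text
clock: 16.48
tcp_pos: [0.4951, -0.0855, 0.0681]
ee_rot: [0.102, -3.14, -0.014]
wrist_force: [2.2, 11.1, -2.0]
finger_gap: 0.212
```

```bash
python3 -c "
from fit import *
go(-.1267,-.150,.068,90)
F=env.read_state()['wrist_force'];y=inv(p,env.read_state()['tcp_pos'])[1]
print(F,y)
if F[1]>6 and y<-.1475: print(env.finish_job())"
```

```text
rows [ 0.07 -0.11  0.01] twist 0.1 now [-126.  -148.9] 68.1 yawrel 90.5 F [ 2.2 11.1 -2. ] t 16.48 q7 1.69 gap 0.212 tilt [-0.     0.009]
[ 2.15620217 11.14225752 -2.04661455] -0.14891179941375146
the job is handed in; nothing more can be done
None
```

The job is handed in at 16.5 s on the robot's clock, with the bar held fully out and the two trays flush.

- **Tray:** I pushed the loose yellow tray until about 3 N more push moved it only 0.1 mm (peak reading 8.9 N). Pictures after the push and at the end show both trays flush and level.
- **Button:** I pressed it fully down at 5.6 N. The bar popped out about 30 mm.
- **Bar:** I took it by the upright grip; the jaws stopped at 20 mm, which is its width. I pulled it past the first stop to the hard second stop, where raising the pull from 9 to 15 N moved it only about 0.2 mm.
- **At hand-in:** The arm was still holding the grip with about 11 N of pull. The grip measured 218.9 mm from home against the nominal 220 mm; that 1 mm is within the calibration tolerance.

The one disagreement was a side-picture estimate of the popped-out grip, about 8 mm off in x. I set it aside and centred the grasp with a projected grip model and the wrist camera. I planned no contact with the mug, tape roll or notepad; the mug and notepad stand undisturbed where the later pictures show them, but those crops leave out the tape roll.

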